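Lengthen the reagent cradle by one hole and load the blue cassette

ROBOT

A 7-joint arm with a two-finger parallel gripper is mounted at the origin on the work surface. World frame = base frame: x ahead of the robot, y to its left, z up, the work surface at z = 0. Lengths are in m, angles in rad, forces in N, time in s.
With the tool pointing down it reaches from about 0.4 to 0.9 m from the base axis. Payload 5.6 kg.
Tool frame: the origin (TCP) lies at the very end of the fingers, on their centre line; the grasp point (between the pads) lies behind it (grasp_offset is the z of the grasp point in the tool frame, in m); z points along the fingers, y is the line along which they close (so a half turn about z gives the same grasp; the last joint's range is limited). The gripper opens to 92 mm and grips with 3 to 60 N. Pads are 20 mm wide; open, the fingers measure 128 mm over their backs; the gripper's body (75 mm by 189 mm) begins 69 mm behind the grasp point.
Start: joints at [-1.293, 0.468, -0.012, 1.603, 0.006, 1.071, -0.056], TCP at [0.205, 0.617, 0.19] pointing down, gripper open.
Joint ranges: [-2.53, 2.53], [-0.31, 2.02], [-1.57, 1.55], [0.28, 2.44], [-1.29, 4.43], [0.15, 1.84], [-2.92, 2.92]. Speed limits (rad/s): [2.57, 2.57, 3.14, 3.14, 3.14, 3.14, 3.14].

INTERFACE

Orientations are given as [roll, pitch, yaw] about the fixed x, y, z axes, in that order (R = Rz(yaw) Ry(pitch) Rx(roll)).
In Python, from plant import get_state, snapshot, sign_off, grasp_offset gives the robot as it stands.
- The arm moves only by the shell command python3 -m crank 'ROWS' [FORCE]. ROWS is JSON, a list of rows, each a list of 5 numbers: the opening, from -1 (shut) to 1 (fully open), then the shift along the tool's x, y, z in m, then the turn about the tool's z in degrees. In form: [[hand, dx, dy, dz, spin], ...]. A call has 1 to 12 rows; each row is the pose to reach, as a shift and turn from the pose commanded when the call began, along the tool's axes at that moment; what a row does not reach only later rows make up. A row lasts 1/8 s, in which the tool goes at most 62.5 mm and 10.7 degrees, less where a joint would pass 70% of its speed; a pose out of reach is approached as far as the arm can. A call with a gripper value outside its range is refused whole. The fingers move at their own pace and stop on an object; FORCE is the grip in N (left out, the last holds). Time passes only in rows, so rows that repeat a pose let the fingers close. It gives the time, the measured TCP pose, the force, the opening and the grip force at its end, in the units of the state.
- get_state(): the state, without advancing time (a new reading comes with each control period).
- snapshot(name): name is "scene" or "top"; returns a dict with "color" (480x640x3 uint8, blue, green, red), "fx", "fy", "cx", "cy" (pixels), "camera_from_world" (4x4, takes a point from world to camera coordinates). Camera axes: x right, y down, z forward; pixel columns grow to the right and rows downward; lengths in m; the calibration is good to about 2 mm. A picture is of the moment at which its call begins. There is no depth.
- sign_off(): hands the job in; it is judged then, once.
The state is a dict: "time_s": time; "joints": joint angles; "qd": joint speeds; "tau": joint torques, N m; "eef_pos": TCP position; "orientation": TCP orientation; "contact_force": force on the tool from outside, world axes, zero at the start; "ft_torque": the same for the moment, N m; "grip_width": finger opening in m; "gripper_force": force on a finger pad.
Only numpy, scipy, OpenCV 4.12 (cv2) and the standard library are available. Lean on these libraries where they do the work, as an engineer would, in place of code of your own. Each camera call takes 0.05 s, during which the arm holds its last target. There are 200 camera calls.

TASK

The telescoping reagent cradle is one hole too short for a cassette: squeeze in the yellow sprung button on its grey sleeve, slide the sleeve back along the aluminium tube, and let the button pop out fully into the very next hole. Then set the blue-topped reagent cassette gently down into the lengthened cradle, upright and flat on its floor between the fixed end wall and the sleeve's end plate, and let go. Leave the orange cassette and everything else on the bench where they are.

Things in the scene. Friction and masses are not known exactly. Their poses are not given: they have to be found in the camera images.
- cradle: Teal cassette cradle, fixed. Origin under the middle of its 305 x 90 x 8 mm base; x runs from the bay (-x) to the tube (+x), z up. Bay: fixed end wall's inner face at x = -132 mm, wall 64 mm wide, top at z 68 mm; side walls 54 mm apart inside, tops at z 22 mm. Square aluminium tube 30 mm across, axis at z 50 mm, x = 31 to 131 mm, then a tail block 50 mm wide, top z 74 mm.
- bay (a point): Point on the bay floor (8 mm above the bench) where the middle of a loaded cassette's underside belongs: midway between end wall and end plate when the sleeve stands in the second hole. Axes as the cradle's.
- sleeve (a joint): Travel of the grey sleeve along the cradle's +x (lengthening), m: 0 first hole (start; bay 102 mm long), 0.025 next hole (bay 127 mm), 0.050 last hole; stops at -0.002 and 0.055. Play in a hole 1 mm either way. Unlocked, it slides with 1.5 N friction and stays where left; a released button within 2 mm of a hole's middle draws it in. Dark dots 25 mm apart on the tube mark holes ahead.
- grip (a point): Middle of the sleeve on the tube's axis, 50 mm above the bench, moves with it; axes as the cradle's. Sleeve 44 mm wide and tall (top 72 mm above the bench), x -68 to +22 mm from here, end plate (60 mm wide) at -76 to -68. Button at +y, round rubber pad at -y: fingers from above closing along y squeeze both (57 mm across, 50 with button in) and can slide the sleeve in the same grasp.
- button (a joint): How far the button is pressed towards -y of the cradle, in m: 0 popped fully out (locked in a hole), 0.007 fully in. The sleeve is free from about 0.0055; between holes the tube wall holds the button in at about 0.0055. The spring needs 3.5 N to start and 8.4 N fully in.
- button_face (a point): Middle of the button's outer face (24 mm across), 31 mm to +y of the grip point when out, moving with the button. Axes as the cradle's.
- cassette_blue: The cassette to load: white box 120 (x) x 46 (y) x 70 mm with a blue top 116 x 42 mm, 80 mm tall with it (three flat black caps rise 3 mm more), blue side labels, 0.2 to 0.4 kg, standing upright. Origin: centre of its underside, z up. Either way round will do.
- cassette_orange: Another cassette, same shape, orange top and labels; leave it. Origin: centre of its underside.
- tube_rack: White rack 60 x 160 x 45 mm with capped sample tubes (89 mm tall in all); leave it. Origin: centre of its underside.
- specimen_pot: White lidded pot, 68 mm across, 70 mm tall; leave it. Origin: centre of its underside.
- wash_bottle: White bottle with red cap, 60 mm across, 160 mm tall; leave it. Origin: centre of its underside.
- highlighter: Yellow highlighter with black cap, 125 mm long, lying; leave it. Origin: under its yellow part.
Mind the look-alikes: they are no part of the job. What is shaped like the cassette_blue but green or turquoise is not meant.

How it is judged:
By the outcome, as a careful person would: the job done as asked, in the order asked, and still so for the second after the job is handed in, with the robot touching nothing.
It also fails if it takes over 59 s, if anything falls off the work surface, if the arm or the gripper's body presses on something with over 40 N, if the wrist force passes 120 N, or if a joint passes its speed limit or range.

## Working session

There is one attempt and no reset: what is moved stays moved. The work goes in short steps, Python scripts to look and compute and a shell command to move; the robot and the scene stay as the last step left them, time stands still between calls to the robot, and variables do not carry over. Pictures are saved under pics/ and viewed, at most 10 in all, crops included, and the job is handed in when it is done.

```bash
ls; mkdir -p pics
python3 - <<'E'
from plant import *
import cv2,numpy as np
s=get_state();print(s['time_s'],s['eef_pos'],s['orientation'],s['grip_width'],grasp_offset)
for n in("scene","top"):
    d=snapshot(n);cv2.imwrite(f'pics/{n}0.png',d['color']);print(n,d['fx'],d['cx'],d['cy']);print(np.round(d['camera_from_world'],3).tolist())
E
```

```text
pics
0.0 [0.20487009 0.61621516 0.18932221] [-3.13983269e+00  1.69040623e-04  2.82071844e+00] 0.09176076168663606 -0.0187
scene 458.2853898965985 316.1946344311302 235.3824785091539
[[0.173, 0.985, 0.005, -0.192], [0.564, -0.095, -0.82, -0.24], [-0.808, 0.144, -0.572, 1.956], [0.0, 0.0, 0.0, 1.0]]
top 621.2407349064064 319.95862940250606 239.23192638125244
[[-0.006, -1.0, 0.021, 0.065], [-0.995, 0.004, -0.102, 0.551], [0.102, -0.021, -0.995, 1.641], [0.0, 0.0, 0.0, 1.0]]
```

View pics/scene0.png

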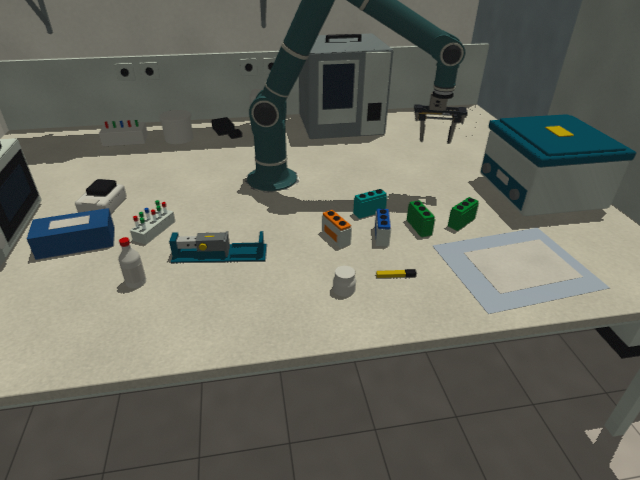

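View pics/top0.png

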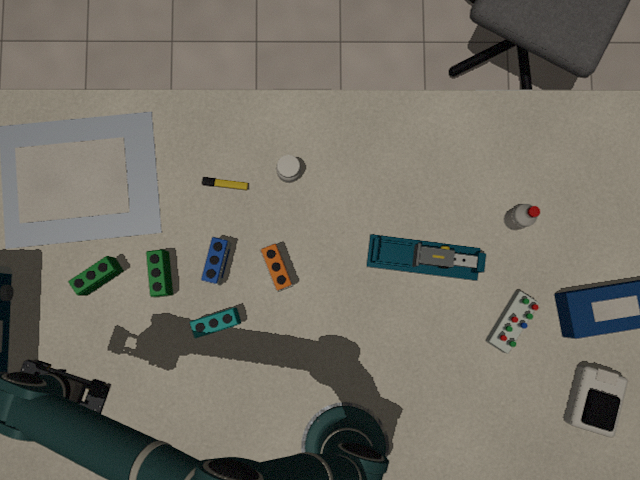

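The scene shows the cradle at scene (218,247) / top (427,257), with the tube pointing right in the top view. There are five cassettes (top-view pixels): blue (214,260), orange (276,267), turquoise (216,320) and green (97,275) and (158,272). The blue one fits the description. I'll confirm it in an enlarged crop.

```bash
cat > h.py <<'E'
import cv2,numpy as np
from plant import snapshot,get_state
def ray(d,u,v):
    M=np.array(d['camera_from_world']);R,t=M[:3,:3],M[:3,3]
    r=R.T@np.array([(u-d['cx'])/d['fx'],(v-d['cy'])/d['fy'],1]);return -R.T@t,r
def onz(d,u,v,z):
    c,r=ray(d,u,v);return c+r*(z-c[2])/r[2]
def two(d1,p1,d2,p2):
    c1,r1=ray(d1,*p1);c2,r2=ray(d2,*p2)
    s=np.linalg.lstsq(np.c_[r1,-r2],c2-c1,rcond=None)[0]
    a,b=c1+r1*s[0],c2+r2*s[1];return (a+b)/2,np.linalg.norm(a-b)
def proj(d,p):
    q=np.array(d['camera_from_world'])@np.r_[p,1];return d['fx']*q[0]/q[2]+d['cx'],d['fy']*q[1]/q[2]+d['cy']
E
python3 - <<'E'
import cv2,numpy as np
t=cv2.imread('pics/top0.png');s=cv2.imread('pics/scene0.png')
def c(i,x,y,w,h):return cv2.resize(i[y:y+h,x:x+w],(400,300),interpolation=cv2.INTER_CUBIC)
a=np.vstack([np.hstack([c(t,360,210,133,100),c(s,160,200,120,90)]),np.hstack([c(t,170,215,133,100),c(s,320,180,120,90)])])
cv2.imwrite('pics/crop1.png',a)
E
```

```text
(no output)
```

View pics/crop1.png

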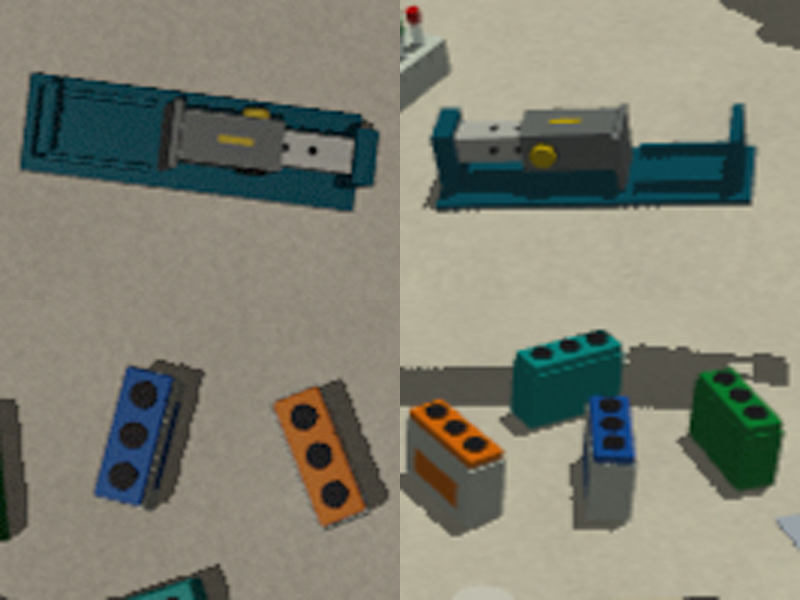

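The crop confirms it: white body, blue top with three black caps, at crop (134,434). The green and turquoise ones are different. The sleeve is at crop (235,140), with its yellow button on the upper (+y cradle) side. Now measuring.

```bash
cat > m.py <<'E'
from h import *
def blobs(d,box,f,amin):
    x,y,w,h=box;im=cv2.resize(d['color'][y:y+h,x:x+w],None,fx=4,fy=4,interpolation=cv2.INTER_CUBIC)
    hsv=cv2.cvtColor(im,cv2.COLOR_BGR2HSV);m=f(*[hsv[...,i].astype(int) for i in range(3)]).astype(np.uint8)*255
    cs,_=cv2.findContours(m,cv2.RETR_EXTERNAL,cv2.CHAIN_APPROX_NONE)
    cs=[(c.reshape(-1,2)+.5)/4-.5+[x,y] for c in cs if cv2.contourArea(c)>amin*16]
    return sorted(cs,key=len,reverse=True)
cen=lambda c:(lambda m:(m['m10']/m['m00'],m['m01']/m['m00']))(cv2.moments(c.astype(np.float32)))
E
python3 - <<'E'
from m import *
t,s=snapshot('top'),snapshot('scene')
np.set_printoptions(precision=4,suppress=True)
blue=lambda h,S,v:(h>105)&(h<125)&(S>120)&(v>95)
yel=lambda h,S,v:(h>18)&(h<35)&(S>130)&(v>90)
teal=lambda h,S,v:(h>85)&(h<105)&(S>140)
dark=lambda h,S,v:(v<60)
bt=blobs(t,(190,225,50,70),blue,30);bs=blobs(s,(365,195,35,60),blue,15)
print([len(c) for c in bt],[len(c) for c in bs])
R=cv2.minAreaRect(bt[0].astype(np.float32));Rs=cen(cv2.convexHull(bs[0].astype(np.float32))[:,0])
print('blue rect',R,Rs,two(t,R[0],s,Rs))
B=cv2.boxPoints(R);W=np.array([onz(t,*p,.08)[:2] for p in B]);print(W,W.mean(0),[np.linalg.norm(W[i]-W[i-1]) for i in range(4)])
ct=blobs(t,(195,230,40,60),dark,12);cs=blobs(s,(370,200,25,45),dark,5)
for c in ct:print('capt',cen(c),onz(t,*cen(c),.083))
for c in cs:print('caps',cen(c),onz(s,*cen(c),.083))
yt=blobs(t,(400,225,90,60),yel,3);ys=blobs(s,(160,220,110,50),yel,3)
for c in yt:print('yt',cen(c),onz(t,*cen(c),.072),cv2.minAreaRect(c.astype(np.float32)))
for c in ys:print('ys',cen(c),onz(s,*cen(c),.072),onz(s,*cen(c),.05))
c=blobs(t,(355,225,140,65),teal,200)[0];
P=cv2.approxPolyDP(cv2.convexHull(c.astype(np.float32)),1.5,True)[:,0]
for p in P:print('base',p,onz(t,*p,.008)[:2],onz(t,*p,.068)[:2])
c=blobs(s,(160,220,120,50),teal,100)[0];
P=cv2.approxPolyDP(cv2.convexHull(c.astype(np.float32)),1.5,True)[:,0]
for p in P:print('baseS',p,onz(s,*p,.0)[:2],onz(s,*p,.008)[:2],onz(s,*p,.068)[:2])
E
```

```text
[444] [270]
blue rect ((213.7295379638672, 259.9284362792969), (15.092547416687012, 44.037532806396484), 14.63827896118164) (383.02877653849913, 217.68563496722433) (array([0.493 , 0.3386, 0.0802]), np.float64(0.0011247004328253385))
[[0.443  0.3705]
 [0.5532 0.3433]
 [0.5431 0.3055]
 [0.433  0.333 ]] [0.4931 0.3381] [np.float64(0.03886768353346578), np.float64(0.11347185871476466), np.float64(0.039155347171843394), np.float64(0.11345062256265123)]
capt (224.4750285116898, 262.3571643540518) [0.4863 0.31   0.083 ]
capt (210.50195778004766, 273.1352996254681) [0.4587 0.3455 0.083 ]
capt (217.39424794569487, 246.09494462307964) [0.5284 0.3287 0.083 ]
capt (213.90225563909775, 259.56690834228425) [0.4936 0.3372 0.083 ]
caps (383.60738012709413, 222.33210571923743) [0.5252 0.3313 0.083 ]
caps (383.09139042357276, 216.5912369551872) [0.4905 0.3399 0.083 ]
caps (382.5788226299694, 211.1216360856269) [0.4562 0.3484 0.083 ]
yt (438.01987870619945, 256.3187331536388) [ 0.5004 -0.2454  0.072 ] ((438.002197265625, 256.358642578125), (11.481721878051758, 2.544151544570923), 7.594643592834473)
yt
[... 413 characters left out ...]

base [485.125 254.375] [ 0.5099 -0.388 ] [ 0.5053 -0.3707]
base [483.125 270.875] [ 0.465  -0.3811] [ 0.462 -0.364]
base [475.375 279.375] [ 0.442  -0.3592] [ 0.4398 -0.3428]
base [367.125 265.625] [ 0.4807 -0.0655] [ 0.4771 -0.0597]
baseS [265.625 244.375] [ 0.47   -0.0631] [ 0.4811 -0.0635] [ 0.5643 -0.0669]
baseS [263.625 260.125] [ 0.5564 -0.0768] [ 0.5667 -0.0771] [ 0.6443 -0.0797]
baseS [170.625 261.125] [ 0.5113 -0.3749] [ 0.522  -0.3726] [ 0.6025 -0.3558]
baseS [169.375 240.875] [ 0.3943 -0.3886] [ 0.406  -0.3862] [ 0.4941 -0.3685]
baseS [172.625 232.625] [ 0.3445 -0.3816] [ 0.3567 -0.3793] [ 0.448 -0.362]
baseS [261.625 231.125] [ 0.3873 -0.0704] [ 0.3991 -0.0708] [ 0.4877 -0.0737]
```

```bash
cat > go.py <<'E'
import sys,numpy as np
from plant import get_state
# go.py x y z yawdeg -> tool-frame shift & spin
x,y,z,yaw=map(float,sys.argv[1:5]);s=get_state()
c=s['orientation'][2];d=np.array([x,y,z])-s['eef_pos']
tx,ty=np.array([np.cos(c),np.sin(c),0]),np.array([np.sin(c),-np.cos(c),0])
print('shift',np.round([d@tx,d@ty,-d[2]],4),'spin',round((np.degrees(c)-yaw+180)%360-180,2),'rp',np.round(s['orientation'][:2],4),'j',np.round(s['joints'],2),'t',s['time_s'])
E
python3 go.py 0.48 0.2 0.19 120;python3 go.py 0.498 -0.263 0.19 82.9
```

```text
shift [-3.924e-01 -3.085e-01 -3.000e-04] spin 41.62 rp [-3.1405e+00  1.0000e-04] j [-1.29  0.47 -0.01  1.6   0.01  1.07 -0.06] t 0.2
shift [-5.555e-01 -7.422e-01 -3.000e-04] spin 78.72 rp [-3.1405e+00  1.0000e-04] j [-1.29  0.47 -0.01  1.6   0.01  1.07 -0.06] t 0.2
```

```bash
python3 -m crank '[[1,-0.05,-0.04,0,5],[1,-0.1,-0.075,0,10],[1,-0.145,-0.115,0,15],[1,-0.19,-0.15,0,20],[1,-0.235,-0.185,0,25],[1,-0.28,-0.22,0,30],[1,-0.325,-0.255,0,35],[1,-0.37,-0.29,0,40],[1,-0.392,-0.309,0,42],[1,-0.392,-0.309,0,42]]'; python3 go.py 0.498 -0.263 0.15 82.9
```

```text
time_s: 1.45
eef_pos: [0.4805, 0.1977, 0.1903]
orientation: [3.142, 0.001, 2.083]
contact_force: [-0.8, -0.9, 0.6]
grip_width: 0.0921
gripper_force: 0.0
shift [-0.4102 -0.2106  0.0403] spin 36.45 rp [3.1416e+00 7.0000e-04] j [-0.73  0.25  0.33  1.94 -0.09  0.97  0.15] t 1.45
```

```bash
python3 -m crank '[[1,-0.05,-0.025,0,4],[1,-0.1,-0.05,0,8],[1,-0.15,-0.075,0,13],[1,-0.2,-0.1,0,18],[1,-0.25,-0.13,0,23],[1,-0.3,-0.155,0.01,28],[1,-0.35,-0.18,0.02,32],[1,-0.4,-0.205,0.03,36.5],[1,-0.41,-0.21,0.04,36.5],[1,-0.41,-0.21,0.04,36.5],[1,-0.41,-0.21,0.04,36.5]]'; python3 go.py 0.498 -0.263 0.032 82.9
python3 - <<'E'
from h import *
t,s=snapshot('top'),snapshot('scene')
c=lambda d,x,y,w,h:cv2.resize(d['color'][y:y+h,x:x+w],(400,300),interpolation=cv2.INTER_CUBIC)
cv2.imwrite('pics/near1.png',np.hstack([c(t,360,200,160,120),c(s,150,170,160,120)]))
E
```

```text
time_s: 2.82
eef_pos: [0.5003, -0.2576, 0.1502]
orientation: [-3.141, -0.002, 1.454]
contact_force: [0.3, 0.9, 0.7]
grip_width: 0.0919
gripper_force: 0.0
shift [-0.0057 -0.0017  0.1182] spin 0.43 rp [-3.1414e+00 -1.6000e-03] j [-0.08  0.41  0.64  1.89 -0.3   0.94  0.58] t 2.825
```

View pics/near1.png

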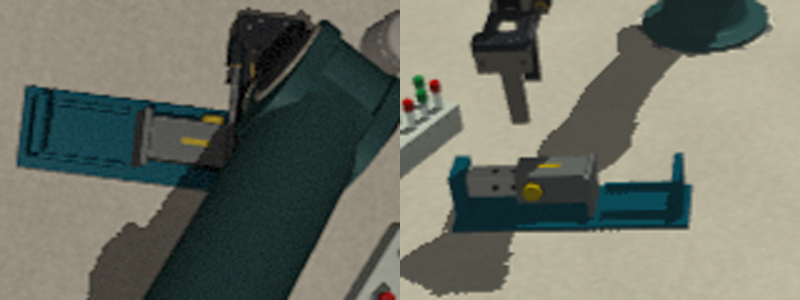

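The near view shows the front fingertip at about scene pixel (197,219) and the button at (203,247). I'll compare these with the projection of the known TCP.

Run:
```python
from m import *
s=snapshot('scene')
e=np.array(get_state()['eef_pos']);uy=np.array([.9922,-.1244,0]);ux=np.array([-.1244,-.9922,0])
for k in(.046,.055,.064):print(proj(s,e+k*uy))
yel=lambda h,S,v:(h>18)&(h<35)&(S>130)&(v>60)
for c in blobs(s,(160,220,110,50),yel,3):
  print(cen(c),c.min(0),c.max(0))
g=np.r_[.5034,-.2178,.05]
for n,p in dict(button=g+.046*ux+.031*uy,strip=g+[0,0,.022]+.023*ux,baseBayFront=g+[0,0,-.05]-.1525*ux+.045*uy,walltop=g+[0,0,.018]-.132*ux+.032*uy).items():print(n,proj(s,p))
```

```text
(np.float64(198.46441804496806), np.float64(225.17491881745167))
(np.float64(197.98218354687305), np.float64(226.82362160192517))
(np.float64(197.4947804749113), np.float64(228.48999512990514))
(202.3756135653726, 246.20682730923696) [198.375 242.375] [206.625 249.875]
(208.90862944162436, 235.85596446700507) [204.375 235.125] [213.625 236.625]
button (np.float64(202.15997077474788), np.float64(248.56597834262553))
strip (np.float64(209.922321321769), np.float64(237.16756441346485))
baseBayFront (np.float64(265.3345911112715), np.float64(261.96992057261474))
walltop (np.float64(257.78705059720096), np.float64(242.79232066666532))
```

```bash
python3 go.py 0.498 -0.263 0.032 82.9; python3 -m crank '[[1,-0.002,0,0.02,0],[1,-0.002,0,0.05,0],[1,-0.002,0,0.08,0],[1,-0.002,0,0.08,0],[1,-0.002,0,0.08,0]]' 15; python3 go.py 0.498 -0.263 0.032 82.9
```

```text
shift [-0.0047 -0.0018  0.1187] spin 0.38 rp [ 3.1407e+00 -9.0000e-04] j [-0.08  0.41  0.64  1.89 -0.3   0.94  0.58] t 2.975
time_s: 3.6
eef_pos: [0.4995, -0.2625, 0.0706]
orientation: [3.141, 0.0, 1.45]
contact_force: [0.8, -0.3, 0.4]
grip_width: 0.0919
gripper_force: 0.0
shift [-0.0006 -0.0015  0.0386] spin 0.2 rp [3.1413e+00 3.0000e-04] j [-0.02  0.53  0.58  1.94 -0.4   0.79  0.66] t 3.6
```

```bash
python3 -m crank '[[1,0,-0.001,0.02,0],[1,0,-0.001,0.038,0],[1,0,-0.001,0.038,0],[1,0,-0.001,0.038,0]]' 15; python3 -m crank '[[0.35,0,0,0,0],[0.35,0,0,0,0],[0.35,0,0,0,0],[0.35,0,0,0,0]]' 15
```

```text
time_s: 4.1
eef_pos: [0.4983, -0.2623, 0.0322]
orientation: [-3.141, 0.0, 1.45]
contact_force: [0.6, 0.1, 0.1]
grip_width: 0.0917
gripper_force: 0.0
time_s: 4.6
eef_pos: [0.4984, -0.2621, 0.0324]
orientation: [3.141, -0.0, 1.451]
contact_force: [0.4, -0.5, -0.2]
grip_width: 0.0619
gripper_force: 0.0
```

```bash
python3 -m crank '[[0.2,0,0,0,0],[0.2,0,0,0,0],[0.1,0,0,0,0],[0.1,0,0,0,0]]' 15;python3 go.py 0.498 -0.263 0.032 82.9
```

```text
time_s: 5.1
eef_pos: [0.495, -0.2616, 0.0321]
orientation: [-3.136, -0.002, 1.45]
contact_force: [-9.1, 2.2, 9.6]
grip_width: 0.0507
gripper_force: 12.5
shift [-0.001   0.0031  0.0001] spin 0.17 rp [-3.1359e+00 -2.1000e-03] j [ 0.01  0.58  0.54  1.96 -0.44  0.72  0.69] t 5.1
```

```bash
python3 -m crank '[[0.05,0,-0.002,0,0],[0.05,0,-0.0035,0,0],[-0.1,0,-0.0035,0,0],[-0.1,0,-0.0035,0,0]]' 15
```

```text
time_s: 5.6
eef_pos: [0.4946, -0.2616, 0.0323]
orientation: [-3.141, -0.0, 1.451]
contact_force: [-4.0, 1.2, 4.3]
grip_width: 0.05
gripper_force: 15.0
```

```bash
python3 -m crank '[[-0.1,-0.003,-0.002,0,0],[-0.1,-0.007,-0.002,0,0],[-0.1,-0.012,-0.002,0,0],[-0.1,-0.017,-0.002,0,0],[-0.1,-0.022,-0.002,0,0],[-0.1,-0.025,-0.002,0,0],[-0.1,-0.025,-0.002,0,0],[-0.1,-0.025,-0.002,0,0]]' 15
python3 - <<'E'
from m import *
s=snapshot('scene')
yel=lambda h,S,v:(h>18)&(h<35)&(S>130)&(v>60)
for c in blobs(s,(160,220,110,50),yel,3):
  print(cen(c),c.min(0),c.max(0))
c=lambda d,x,y,w,h:cv2.resize(d['color'][y:y+h,x:x+w],(800,600),interpolation=cv2.INTER_CUBIC)
cv2.imwrite('pics/slide1.png',c(s,150,190,140,105))
E
```

```text
time_s: 6.6
eef_pos: [0.4911, -0.2874, 0.0324]
orientation: [3.139, 0.002, 1.451]
contact_force: [5.4, -0.8, -3.2]
grip_width: 0.0495
gripper_force: 15.0
(201.0353825136612, 236.00232240437157) [196.875 235.375] [205.125 236.625]
(194.5686090225564, 247.06531954887217) [190.875 245.625] [198.125 248.875]
```

View pics/slide1.png

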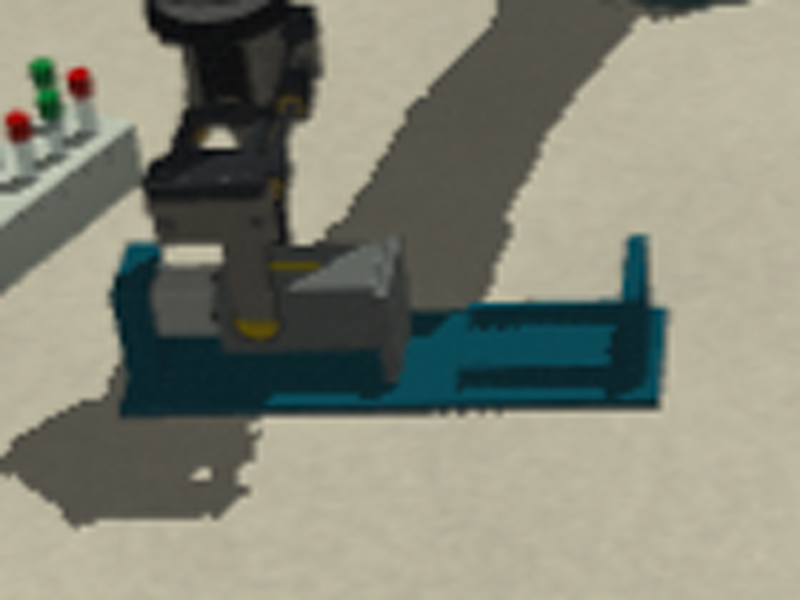

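```bash
python3 -m crank '[[-0.1,0.0005,0.001,0,0],[-0.1,0.0005,0.001,0,0],[0.2,0.0005,0.001,0,0],[0.4,0.0005,0.001,0,0],[0.7,0.0005,0.001,0,0],[1,0.0005,0.001,0,0],[1,0.0005,0.001,0,0],[1,0.0005,0.001,-0.03,0],[1,0.0005,0.001,-0.08,0],[1,0.0005,0.001,-0.13,0],[1,0.0005,0.001,-0.16,0],[1,0.0005,0.001,-0.16,0]]' 15; python3 go.py 0.493 0.3385 0.19 105
```

```text
time_s: 8.15
eef_pos: [0.492, -0.2865, 0.1945]
orientation: [3.137, 0.0, 1.451]
contact_force: [-0.7, 0.1, -0.7]
grip_width: 0.0921
gripper_force: 0.0
shift [ 0.6206 -0.0739  0.0045] spin -21.88 rp [3.1372e+00 5.0000e-04] j [-0.06  0.37  0.67  1.84 -0.27  1.02  0.6 ] t 8.15
```

```bash
python3 go.py 0.493 0.338 0.15 166.3; python3 -m crank '[[1,0.04,-0.005,0,-5],[1,0.095,-0.01,0,-13],[1,0.15,-0.02,0,-20],[1,0.205,-0.025,0,-28],[1,0.26,-0.03,0,-35],[1,0.315,-0.04,0,-43],[1,0.37,-0.045,0,-51],[1,0.425,-0.05,0,-59],[1,0.48,-0.06,0,-67],[1,0.535,-0.065,0,-75],[1,0.59,-0.07,0,-81],[1,0.62,-0.074,0,-83]]' 25
python3 - <<'E'
from m import *
t,s=snapshot('top'),snapshot('scene')
yel=lambda h,S,v:(h>18)&(h<35)&(S>130)&(v>60)
for d,b in((s,(160,220,110,50)),(t,(400,225,90,60))):
 for c in blobs(d,b,yel,3): print(cen(c),c.min(0),c.max(0))
c=lambda d,x,y,w,h:cv2.resize(d['color'][y:y+h,x:x+w],(400,300),interpolation=cv2.INTER_CUBIC)
cv2.imwrite('pics/rel.png',np.vstack([np.hstack([c(t,360,210,133,100),c(s,160,210,100,75)]),np.hstack([c(t,150,190,160,120),c(s,310,150,160,120)])]))
E
python3 go.py 0.493 0.338 0.032 166.3
```

```text
shift [ 0.6201 -0.0738  0.0445] spin -83.18 rp [3.1372e+00 5.0000e-04] j [-0.06  0.37  0.67  1.84 -0.27  1.02  0.6 ] t 8.15
time_s: 9.65
eef_pos: [0.4898, 0.3412, 0.1901]
orientation: [-3.14, -0.003, 2.904]
contact_force: [0.0, -1.0, -0.2]
grip_width: 0.0919
gripper_force: 0.0
(194.3627140315766, 246.37561151879027) [190.375 242.625] [198.625 250.125]
(201.07718579234972, 236.0) [196.375 235.375] [205.875 236.625]
(447.6096117424242, 257.5387073863636) [442.125 256.125] [453.125 259.125]
(454.41300557880055, 248.3992910274291) [449.875 246.875] [458.625 250.125]
shift [-0.0045 -0.0031  0.1579] spin 0.17 rp [-3.1404 -0.0032] j [-0.78  0.38  0.14  1.74 -0.06  1.03  0.72] t 9.75
```

View pics/rel.png

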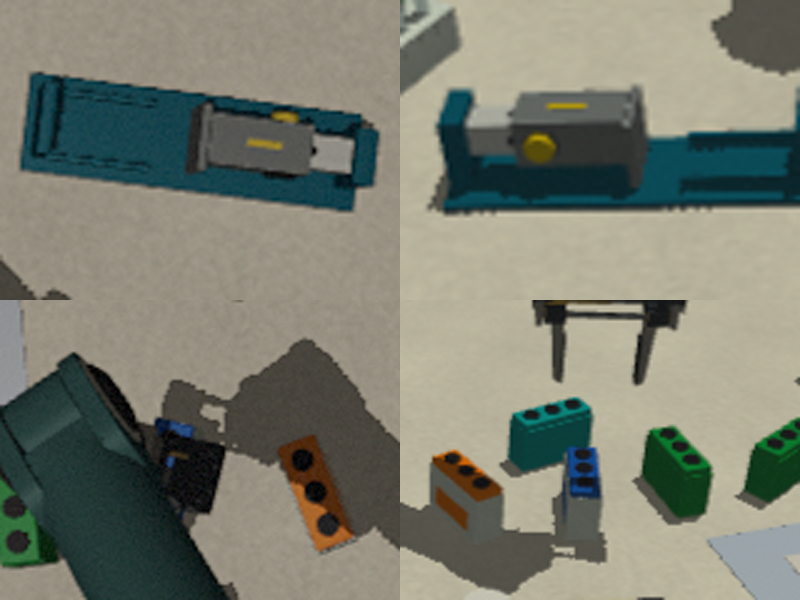

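The sleeve has moved one hole: the strip moved 9.7 px in the top view, about 25 mm. The button stands out as far as it did at the start. The gripper is above the blue cassette, clear of the orange and green ones. Descending.

```bash
python3 go.py 0.493 0.338 0.032 166.3; python3 -m crank '[[1,-0.001,0,0.02,0],[1,-0.002,-0.001,0.05,0],[1,-0.002,-0.001,0.08,0],[1,-0.002,-0.001,0.09,0],[1,-0.002,-0.001,0.09,0]]' 25; python3 go.py 0.493 0.338 0.032 166.3
```

```text
shift [-0.0045 -0.0031  0.1579] spin 0.17 rp [-3.1404 -0.0032] j [-0.78  0.38  0.14  1.74 -0.06  1.03  0.72] t 9.75
time_s: 10.38
eef_pos: [0.4933, 0.3359, 0.1016]
orientation: [-3.14, -0.001, 2.898]
contact_force: [0.6, -0.6, 0.8]
grip_width: 0.0917
gripper_force: 0.0
shift [0.0008 0.002  0.0696] spin -0.25 rp [-3.1399e+00 -1.0000e-03] j [-0.76  0.48  0.14  1.82 -0.08  0.85  0.74] t 10.375
```

```bash
python3 -m crank '[[1,0,0.002,0.02,0],[1,0,0.002,0.045,0],[1,0,0.002,0.065,0],[1,0,0.002,0.069,0],[1,0,0.002,0.069,0]]' 25; python3 -m crank '[[0.4,0,0,0,0],[0.2,0,0,0,0],[0.1,0,0,0,0],[0,0,0,0,0],[-0.1,0,0,0,0],[-0.2,0,0,0,0],[-0.2,0,0,0,0]]' 25; python3 go.py 0.493 0.338 0.032 166.3
```

```text
time_s: 11.0
eef_pos: [0.4942, 0.3391, 0.0333]
orientation: [3.142, 0.0, 2.899]
contact_force: [-0.2, -0.1, 0.1]
grip_width: 0.0916
gripper_force: 0.0
time_s: 11.88
eef_pos: [0.4939, 0.3388, 0.0334]
orientation: [-3.141, -0.0, 2.899]
contact_force: [0.3, -1.5, 2.6]
grip_width: 0.046
gripper_force: 25.0
shift [ 0.0007 -0.001   0.0014] spin -0.19 rp [-3.1413e+00 -1.0000e-04] j [-0.75  0.58  0.12  1.84 -0.1   0.72  0.76] t 11.875
```

```bash
python3 -m crank '[[-0.2,0,0,-0.005,0],[-0.2,0,0,-0.02,0],[-0.2,0,0,-0.05,0],[-0.2,0,0,-0.09,0],[-0.2,0,0,-0.12,0],[-0.2,0,0,-0.13,0],[-0.2,0,0,-0.13,0]]' 25; python3 go.py 0.5119 -0.1498 0.16 82.9
```

```text
time_s: 12.75
eef_pos: [0.494, 0.3391, 0.1637]
orientation: [3.141, 0.0, 2.899]
contact_force: [-0.5, 0.4, -4.6]
grip_width: 0.0459
gripper_force: 25.0
shift [-0.1347 -0.4703  0.0037] spin 83.22 rp [3.1408e+00 5.0000e-04] j [-0.77  0.41  0.15  1.77 -0.07  0.97  0.73] t 12.75
```

```bash
python3 -m crank '[[-0.2,-0.008,-0.03,0,5],[-0.2,-0.02,-0.07,0,12],[-0.2,-0.032,-0.115,0,20],[-0.2,-0.046,-0.16,0,28],[-0.2,-0.06,-0.21,0,36],[-0.2,-0.074,-0.26,0,44],[-0.2,-0.088,-0.31,0,53],[-0.2,-0.102,-0.36,0,62],[-0.2,-0.117,-0.41,0,71],[-0.2,-0.129,-0.45,0,78],[-0.2,-0.135,-0.47,0,83],[-0.2,-0.135,-0.47,0,83]]' 25; python3 -m crank '[[-0.2,0,0,0,0],[-0.2,0,0,0,0],[-0.2,0,0,0,0]]'; python3 go.py 0.5119 -0.1498 0.12 82.9
python3 - <<'E'
from m import *
np.set_printoptions(precision=4,suppress=True)
s=snapshot('scene');t=snapshot('top')
cv2.imwrite('pics/s_over.png',cv2.resize(s['color'][170:275,150:290],(800,600),interpolation=cv2.INTER_CUBIC))
E
```

```text
time_s: 14.25
eef_pos: [0.5116, -0.1504, 0.1624]
orientation: [-3.14, 0.0, 1.449]
contact_force: [1.0, 1.0, -3.1]
grip_width: 0.0456
gripper_force: 25.0
time_s: 14.62
eef_pos: [0.5124, -0.1485, 0.1633]
orientation: [3.142, -0.0, 1.453]
contact_force: [0.1, -0.2, -2.6]
grip_width: 0.0455
gripper_force: 25.0
shift [-0.0014 -0.0004  0.0433] spin 0.34 rp [ 3.1416e+00 -5.0000e-04] j [-0.29  0.33  0.62  1.95 -0.24  0.93  0.33] t 14.625
```

View pics/s_over.png

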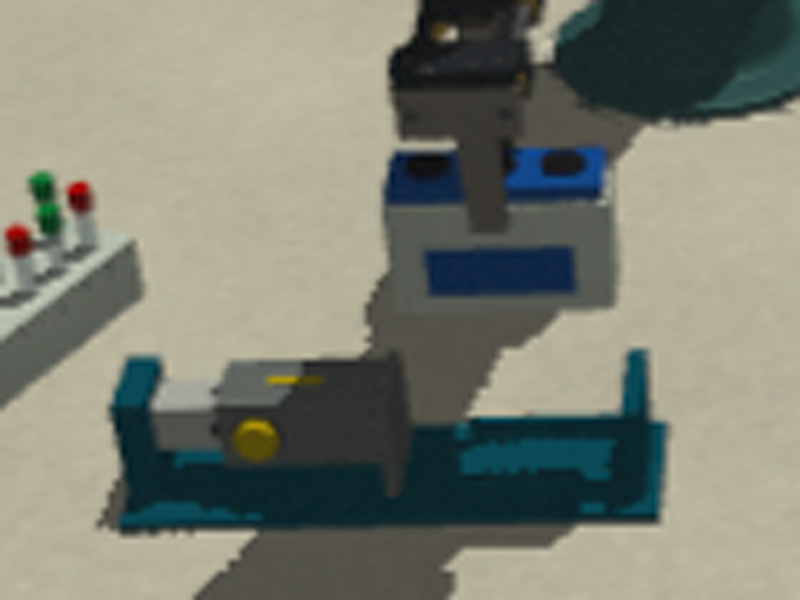

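Run:
```python
from m import *
s=snapshot('scene');uy=np.array([.9922,-.1244,0]);ux=np.array([-.1244,-.9922,0]);z=np.array([0,0,1.])
e=np.array(get_state()['eef_pos']);f=lambda p:np.round([(proj(s,p)[0]-150)/.175,(proj(s,p)[1]-170)/.175],1)
b=e-z*.0334
print('cass bottom L/R',f(b+.06*ux+.023*uy),f(b-.06*ux+.023*uy),'seen 390,305 / 612,308')
O=np.array([.5034,-.2178,0])
print('plate face front top/bot',f(O-.005*ux+.03*uy+.072*z),f(O-.005*ux+.03*uy+.02*z))
print('wall inner front top, mid, back top',f(O-.132*ux+.032*uy+.068*z),f(O-.132*ux+.032*uy+.03*z),f(O-.132*ux-.032*uy+.068*z))
print('base front corners bottom',f(O-.1525*ux+.045*uy),f(O+.1525*ux+.045*uy),'seen 660,522 / 120,530')
print('button',f(O+.071*ux+.031*uy+.05*z),'seen 255,440')
```

```text
cass bottom L/R [382.3 319.9] [603.8 314.8] seen 390,305 / 612,308
plate face front top/bot [385.7 413.7] [396.6 488.2]
wall inner front top, mid, back top [615.9 416. ] [620.5 470.5] [622.1 351.1]
base front corners bottom [659.1 525.5] [115.5 539.9] seen 660,522 / 120,530
button [252.8 450.1] seen 255,440
```

```bash
python3 -m crank '[[-0.2,-0.0014,0,0.015,0],[-0.2,-0.0014,0,0.035,0],[-0.2,-0.0014,0,0.047,0],[-0.2,-0.0014,0,0.047,0],[-0.2,-0.0014,0,0.047,0]]' 25; python3 go.py 0.5119 -0.1498 0.0414 82.9
python3 - <<'E'
from m import *
s=snapshot('scene');t=snapshot('top')
c=lambda d,x,y,w,h:cv2.resize(d['color'][y:y+h,x:x+w],(400,600),interpolation=cv2.INTER_CUBIC)
cv2.imwrite('pics/s_low.png',np.hstack([c(s,210,190,60,90),c(t,355,215,60,90)]))
uy=np.array([.9922,-.1244,0]);ux=np.array([-.1244,-.9922,0]);z=np.array([0,0,1.])
e=np.array(get_state()['eef_pos']);b=e-z*.0334
f=lambda p:np.round([(proj(s,p)[0]-210)/.15,(proj(s,p)[1]-190)/.15],1)
print('cass bottom L/R',f(b+.06*ux+.023*uy),f(b-.06*ux+.023*uy),'finger',f(e+.032*uy))
O=np.array([.5034,-.2178,0])
print('plate face front top/bot',f(O-.005*ux+.03*uy+.072*z),f(O-.005*ux+.03*uy+.02*z))
print('wall inner front top, mid, back top',f(O-.132*ux+.032*uy+.068*z),f(O-.132*ux+.032*uy+.03*z),f(O-.132*ux-.032*uy+.068*z))
g=lambda p:np.round([(proj(t,p)[0]-355)/.15,(proj(t,p)[1]-215)/.15],1)
print('TOP cass top corners')
for a in(.058,-.058):
  for k in(.021,-.021):print(g(b+.08*z+a*ux+k*uy))
print('wall in top',g(O-.132*ux+.032*uy+.068*z),g(O-.132*ux-.032*uy+.068*z))
E
```

```text
time_s: 15.4
eef_pos: [0.5125, -0.1513, 0.1166]
orientation: [3.141, 0.0, 1.45]
contact_force: [-0.4, -0.7, -3.8]
grip_width: 0.0455
gripper_force: 25.0
shift [ 0.0014 -0.0007  0.0752] spin 0.2 rp [3.1409e+00 1.0000e-04] j [-0.25  0.4   0.59  1.98 -0.3   0.84  0.38] t 15.4
cass bottom L/R [ 53.3 322. ] [307.1 315.9] finger [171.9 271.6]
plate face front top/bot [ 50.  349.3] [ 62.7 436.3]
wall inner front top, mid, back top [318.6 351.9] [323.9 415.6] [325.8 276.3]
TOP cass top corners
[512.2 187.8]
[500.9 300. ]
[202.  150.2]
[189.8 262.3]
wall in top [157.2 148.2] [139.5 309.3]
```

View pics/s_low.png

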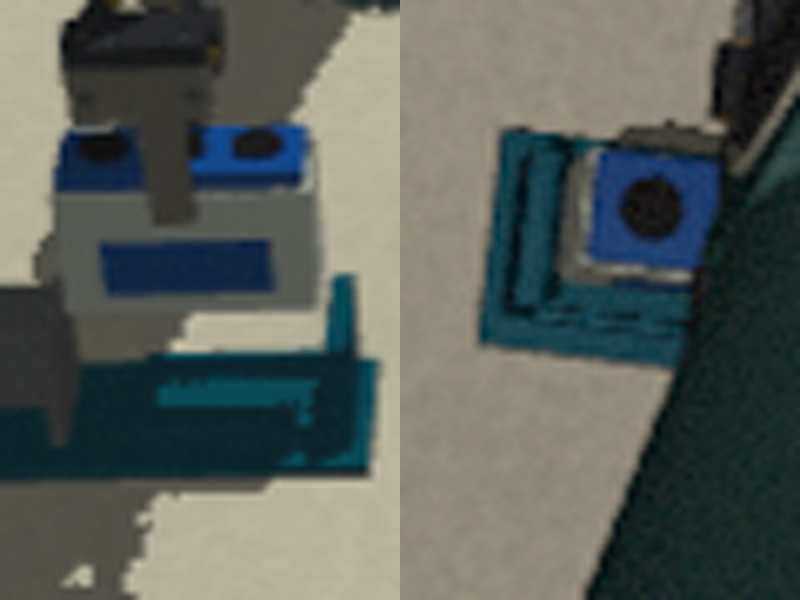

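Both views put the held cassette within about 1 mm of the bay's middle. Its top-left corner is at crop (595,150), against the wall's inner edge at (560,150). Lowering in steps while watching the force.

```bash
python3 -m crank '[[-0.2,-0.0005,0,0.01,0],[-0.2,-0.0005,0,0.022,0],[-0.2,-0.0005,0,0.032,0],[-0.2,-0.0005,0,0.038,0],[-0.2,-0.0005,0,0.042,0],[-0.2,-0.0005,0,0.042,0]]' 25; python3 -m crank '[[-0.2,0,0,0.006,0],[-0.2,0,0,0.013,0],[-0.2,0,0,0.02,0],[-0.2,0,0,0.025,0],[-0.2,0,0,0.028,0],[-0.2,0,0,0.028,0]]' 25;python3 go.py 0.5119 -0.1498 0.0414 82.9
```

```text
time_s: 16.25
eef_pos: [0.5119, -0.1516, 0.0741]
orientation: [-3.141, 0.0, 1.451]
contact_force: [0.7, 0.3, -3.4]
grip_width: 0.0457
gripper_force: 25.0
time_s: 17.0
eef_pos: [0.5119, -0.1516, 0.0461]
orientation: [-3.141, 0.0, 1.451]
contact_force: [0.3, 0.9, -3.7]
grip_width: 0.0459
gripper_force: 25.0
shift [ 0.0018 -0.0002  0.0047] spin 0.22 rp [-3.1413  0.    ] j [-0.19  0.51  0.52  2.02 -0.39  0.7   0.46] t 17.0
```

No contact with the walls. Now the last 5 mm.

```bash
python3 -m crank '[[-0.2,0,0,0.001,0],[-0.2,0,0,0.002,0],[-0.2,0,0,0.003,0],[-0.2,0,0,0.004,0],[-0.2,0,0,0.0045,0],[-0.2,0,0,0.0045,0],[-0.2,0,0,0.0045,0]]' 25
```

```text
time_s: 17.88
eef_pos: [0.512, -0.1516, 0.0418]
orientation: [3.142, -0.0, 1.451]
contact_force: [1.0, -0.6, -2.4]
grip_width: 0.0456
gripper_force: 25.0
```

```bash
python3 -m crank '[[-0.2,0,0,0.0005,0],[-0.2,0,0,0.001,0],[-0.2,0,0,0.001,0],[-0.2,0,0,0.001,0]]' 25
```

```text
time_s: 18.38
eef_pos: [0.5121, -0.1516, 0.0413]
orientation: [3.141, -0.0, 1.451]
contact_force: [-2.4, 0.9, 5.5]
grip_width: 0.0453
gripper_force: 25.0
```

It rests on the floor: z matches 8 mm and the load has reversed. Releasing and retreating.

```bash
python3 -m crank '[[0.05,0,0,0,0],[0.2,0,0,0,0],[0.5,0,0,0,0],[0.8,0,0,0,0],[0.8,0,0,0,0],[0.8,0,0,-0.01,0],[0.8,0,0,-0.04,0],[0.8,0,0,-0.08,0],[0.8,0,0,-0.12,0],[0.8,0,0,-0.15,0],[0.8,0,0,-0.15,0]]' 25; python3 -m crank '[[0.8,0.05,0,0,0],[0.8,0.1,0,0,0],[0.8,0.15,0,0,0],[0.8,0.2,0,0,0],[0.8,0.25,0,0,0],[0.8,0.3,0,0,0],[0.8,0.3,0,0,0]]'
python3 - <<'E'
from h import *
s=snapshot('scene');t=snapshot('top')
c=lambda d,x,y,w,h:cv2.resize(d['color'][y:y+h,x:x+w],(400,300),interpolation=cv2.INTER_CUBIC)
cv2.imwrite('pics/end.png',np.vstack([np.hstack([c(t,360,210,133,100),c(s,160,190,120,90)]),np.hstack([c(t,0,0,640,480),c(s,0,0,640,480)])]))
E
```

```text
time_s: 19.75
eef_pos: [0.5136, -0.152, 0.1935]
orientation: [3.136, -0.001, 1.451]
contact_force: [-0.1, -0.1, -0.3]
grip_width: 0.0829
gripper_force: 0.0
time_s: 20.62
eef_pos: [0.5468, 0.151, 0.1892]
orientation: [-3.139, 0.0, 1.458]
contact_force: [0.1, -0.3, 0.3]
grip_width: 0.083
gripper_force: 0.0
```

View pics/end.png

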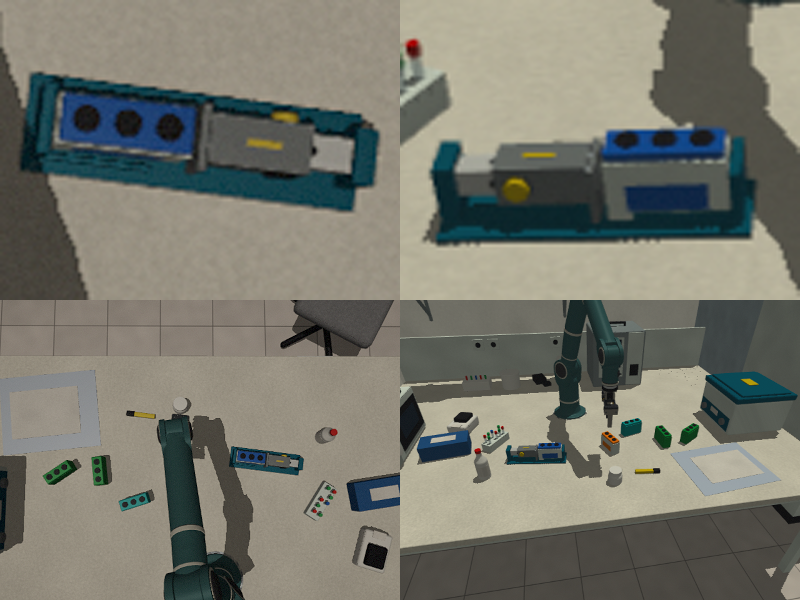

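The cassette sits level in the bay between the end wall and the end plate, at crop (128,125). The button is out at (285,117), and the other objects have not moved.

```bash
python3 -c "
from plant import *
print(sign_off())"
```

```text
the job is handed in; nothing more can be done
None
```

I moved the sleeve out one hole with the button popped back out, set the blue cassette flat in the lengthened cradle, released it, and handed the job in at about 21 s; no verdict was returned.

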